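# Put the sanding block away in the push-push tray

## Robot

A 7-joint arm with a two-finger parallel gripper is mounted at the origin on the work surface. World frame = base frame: x ahead of the robot, y to its left, z up, the work surface at z = 0. Lengths are in mm, angles in rad, forces in N, time in s.
With the tool pointing down it reaches from about 400 to 875 mm from the base axis. Payload 4.4 kg.
Tool frame: the origin (TCP) lies midway between the tips of the shut fingers; the grasp point (between the pads) lies grasp_offset behind it (grasp_offset is the distance from the TCP to the grasp point, in mm); z points along the fingers, y is the line along which they close (so a half turn about z gives the same grasp; the last joint's range is limited). The gripper opens to 85 mm and grips with 20 to 120 N. Pads are 22 mm wide; open, the fingers measure 114 mm over their backs; the gripper's body (76 mm by 85 mm) begins 54 mm behind the grasp point. The pads swing forward as they close: fully open they stand 13 mm farther back than shut.
Start: joints at [-1.276, 0.628, 0.038, 1.517, -0.027, 0.996, -0.02], TCP at [229.442, 608.173, 231.313] pointing down, gripper open.
Joint ranges: [-3.06, 3.06], [-0.37, 2.12], [-1.25, 1.32], [0.18, 2.47], [-1.1, 4.24], [0.23, 1.98], [-2.94, 2.94]. Speed limits (rad/s): [2.57, 2.57, 3.14, 3.14, 3.14, 3.14, 3.14].

## Interface

Orientations are given as [roll, pitch, yaw] about the fixed x, y, z axes, in that order (R = Rz(yaw) Ry(pitch) Rx(roll)).
In Python, from cell import * gives the robot as it stands. The module is installed in compiled form; this text tells all that it offers.
- The arm moves only by the shell command python3 -m jog 'ROWS'. ROWS is a JSON object of lists of equal length, an entry for each row: "angular": the turn, a rotation vector about the tool's x, y, z in degrees, a list of three; "travel": the shift along the tool's x, y, z in cm, a list of three; "fingers": the closure, from 0 (fully open) to 1 (shut). In form: {"angular": [[rx, ry, rz], ...], "travel": [[tx, ty, tz], ...], "fingers": [fingers, ...]}. A call has 1 to 5 rows; each row is the pose to reach, as a shift and turn from the pose commanded when the call began, along the tool's axes at that moment; what a row does not reach only later rows make up. A row lasts 1/8 s, in which the tool goes at most 62.5 mm and 10.7 degrees, less where a joint would pass 70% of its speed; a pose out of reach is approached as far as the arm can. A call with a gripper value outside its range is refused whole. The fingers move at their own pace and stop on an object; the grip force is fixed at half the most. Time passes only in rows, so rows that repeat a pose let the fingers close. It gives the time, the measured TCP pose, the force and the opening at its end, in the units of the state.
- read_state(): the state, without advancing time (a new reading comes with each control period).
- get_image(name): name is "side" or "top"; returns the picture (384x512x3 uint8, red, green, blue); there is no depth.
- camera_model(name): a dict with "mtx" (3x3 intrinsics, pixels), "T" (4x4, takes a point from camera to world coordinates). Camera axes: x right, y down, z forward; pixel columns grow to the right and rows downward; lengths in mm; the calibration is good to about 2 mm. A picture is of the moment at which its call begins. camera_model takes no time and is no camera call.
- finish_job(): hands the job in, once; it reports no verdict.
The state is a dict: "clock": time; "qpos": joint angles; "qd": joint speeds; "tau": joint torques, N m; "eef_pos": TCP position; "tool_rot": TCP orientation; "force": force on the tool from outside, world axes, zero at the start; "torque": the same for the moment, N m; "width": finger opening in mm.
Only numpy, scipy, OpenCV 4.12 (cv2) and the standard library are available. Lean on these libraries where they do the work, as an engineer would, in place of code of your own. Each camera call takes 0.05 s, during which the arm holds its last target. There are 200 camera calls.

## Task

Press the front of the bench cabinet's shut tray so that it springs open, and set the sanding block (the one with the grip rib) flat on the floor of the tray's larger bay; set it down, do not drop it. Then press the tray in past its shut position until the latch catches, let go and make sure that it stays shut and latched with the block inside. Leave everything else on the bench where it is.

Things in the scene. Friction and masses are not known exactly. Their poses are not given: they have to be found in the camera images.
- tray (a joint): opening in m: 0 = shut, latched; 0.150 = fully out (spring holds it, 4 N); -0.0085 = hard stop behind shut. Push-push latch. Latched: press the front 6 mm or more further in (8 to 11 N), back away, and the spring slides it out in under 1 s. Out: press it 6 mm or more past shut and let go: it latches at 0. One more press would free it.
- tray_front (a point): middle of the outer face of the tray's flat wooden front (216 mm wide, from 8 to 86 mm above the bench, 10 mm thick, no handle); moves with the tray. x points level into the cabinet (the way to press), y along the front, z up. Latched, this face stands 19 mm before the cabinet's front face.
- tray_bay (a point): middle of the floor of the tray's larger bay, 20 mm above the bench, 130 mm along x by 142 mm along y (axes as tray_front). On its -x side the tall front (66 mm above this floor), elsewhere walls 24 mm high. Fully out, it lies 94 mm before the cabinet's face; shut, it is inside, under 66 mm of clear height. The small bay beside it (28 mm wide) holds pencils.
- cabinet: plywood bench cabinet that holds the tray, 230 mm wide, 220 mm deep, 100 mm tall, fixed; origin at the middle of the lower edge of its front face, x level into it, z up. On its top, from 125 mm behind its front, stand two boxes up to 30 mm high.
- sander_mid (a point): middle of the hand sanding block, half-way up (29 mm above its underside; total height 58 mm, about 0.22 kg): pale wooden base 110 x 62 mm with a cork sole, 24 mm thick together, and on top along its length a rib to hold it by, 96 mm long, 26 mm wide, 34 mm tall. x along its length, z up.
- sander_grip (a point): middle of the sanding block's rib, 46 mm above the block's underside and 12 mm below the rib's top; axes as sander_mid. The base's top is 22 mm below this point.
- offcut: plain board offcut of the same pale wood, 120 x 62 x 24 mm, no grip on top; origin under its middle. Leave alone.
- saw: coping saw lying flat, dark steel bow 200 x 120 mm with a wooden handle; origin at the outer curve of the bow. Leave alone.
- drill: yellow and black cordless drill standing on its battery, 205 mm tall, origin under the battery (115 x 75 mm). Leave alone.
- screwbox: open wooden box, 140 x 200 x 45 mm, three compartments; origin under its middle. Leave alone.
- glue: white bottle with an orange cap, 60 mm across, 160 mm tall; origin under its middle. Leave alone.
- hammer: hammer, 260 mm long, lying on the bench; origin near its middle. Leave alone.
- screwdriver: screwdriver with a red handle, 200 mm long, lying on the bench; origin near its middle. Leave alone.
Mind the look-alikes: they are no part of the job. Of the things shaped like the part that bears sander_mid, the wooden one is meant.

How it is judged (in metres and radians):
On the way, in this order (a step that is already met when the one before it is completed fails the run):
1. the tray has sprung open (value of joint tray above 0.135 m), for 0.1 s.
2. the sanding block lies flat in the larger bay of the open tray and is let go (value of joint tray above 0.12 m and x of sander_mid in the frame of tray_bay between -0.045 and 0.045 m and y of sander_mid in the frame of tray_bay between -0.045 and 0.045 m and z of sander_mid in the frame of tray_bay between 0.022 and 0.036 m and angle between sander_mid's own z axis and vertical below 0.12 rad and contact force between the fingers and sander below 0.1 N), for 0.2 s.
At the end, for the whole second after the job is handed in: The tray is latched shut (within 5 mm of 0) and at rest; the sanding block lies flat (tilt under 0.12 rad) and still on the floor of the larger bay (its middle within 45 mm of the bay's middle along both sides, and 22 to 36 mm above the floor) (value of joint tray between -0.005 and 0.005 m and velocity of joint tray between -0.005 and 0.005 m/s and x of sander_mid in the frame of tray_bay between -0.045 and 0.045 m and y of sander_mid in the frame of tray_bay between -0.045 and 0.045 m and z of sander_mid in the frame of tray_bay between 0.022 and 0.036 m and angle between sander_mid's own z axis and vertical below 0.12 rad and linear speed of sander below 0.02 m/s); the robot touches nothing.
It fails at once if another thing on the bench was moved by more than 30 mm (distance of any of offcut, saw, drill, screwbox, glue, hammer, screwdriver from where it was at the start of the episode above 0.03 m).
It fails at once if the sanding block was dropped into the tray (faster than 0.6 m/s just above the bay's floor) (linear speed of sander above 0.6 m/s and x of sander_mid in the frame of tray_bay between -0.06 and 0.06 m and y of sander_mid in the frame of tray_bay between -0.06 and 0.06 m and z of sander_mid in the frame of tray_bay between 0.015 and 0.09 m).
It also fails if it takes over 72 s, if anything falls off the work surface, if the arm or the gripper's body presses on something with over 40 N, if the wrist force passes 120 N, or if a joint passes its speed limit or range.

## Working session

There is one attempt and no reset: what is moved stays moved. The work goes in short steps, Python scripts to look and compute and a shell command to move; the robot and the scene stay as the last step left them, time stands still between calls to the robot, and variables do not carry over. Pictures are saved under pics/ and viewed, on a budget of 10 in all, crops included, one or two more only if the job needs it, and the job is handed in when it is done.

```bash
mkdir -p pics
python3 - <<'E'
from cell import *
import cv2
for n in("side","top"):
    im=get_image(n); cv2.imwrite(f"pics/{n}0.png",cv2.cvtColor(im,cv2.COLOR_RGB2BGR))
    c=camera_model(n); print(n,c["mtx"],c["T"])
s=read_state(); print(s)
E
```

```text
side [[439.58384157   0.         247.87485452]
 [  0.         439.58384157 177.35890674]
 [  0.           0.           1.        ]] [[-8.91861688e-01 -3.48097657e-01  2.88809194e-01 -5.25279206e+00]
 [-4.52304981e-01  6.83956368e-01 -5.72384390e-01  9.40875231e+02]
 [ 1.71277764e-03 -6.41117546e-01 -7.67440785e-01  1.40512532e+03]
 [ 0.00000000e+00  0.00000000e+00  0.00000000e+00  1.00000000e+00]]
top [[406.96810625   0.         252.7650666 ]
 [  0.         406.96810625 198.79352476]
 [  0.           0.           1.        ]] [[-1.96646764e-02 -9.82687172e-01  1.84226010e-01  2.41188721e+02]
 [-9.99755999e-01  1.74725918e-02 -1.35148472e-02 -5.28981703e+01]
 [ 1.00619611e-02 -1.84446824e-01 -9.82790988e-01  1.45444773e+03]
 [ 0.00000000e+00  0.00000000e+00  0.00000000e+00  1.00000000e+00]]
{'clock': 0.1, 'qpos': array([-1.27579852,  0.62926443,  0.0384588 ,  1.51828091, -0.02701441,
        0.99632516, -0.02002666]), 'qd': array([ 0.00158182, -0.00187904,  0.00082185, -0.00087496, -0.0022883 ,
       -0.00022776,  0.00125471]), 'tau': array([ 4.60285184e-03, -5.64540195e+01,  1.23052541e+00, -1.93974602e+01,
        1.11267608e-02,  5.41687521e-03,  3.28660299e-06]), 'eef_pos': array([229.23537156, 607.61895566, 230.47019333]), 'tool_rot': array([-3.13983314e+00,  1.51538633e-05,  2.78074870e+00]), 'force': array([-0.44478302, -0.39867558,  0.22960004]), 'torque': array([-0.02309842,  0.01090385, -0.0217287 ]), 'width': 85.14458080823908}
```

View pics/top0.png

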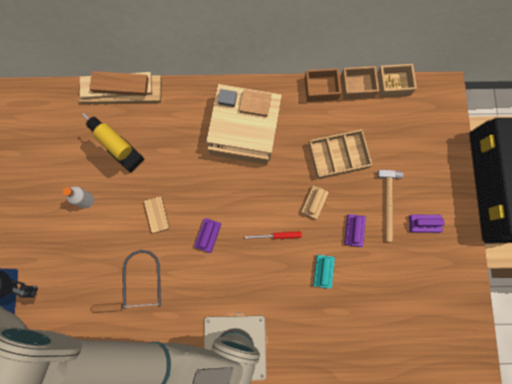

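View pics/side0.png

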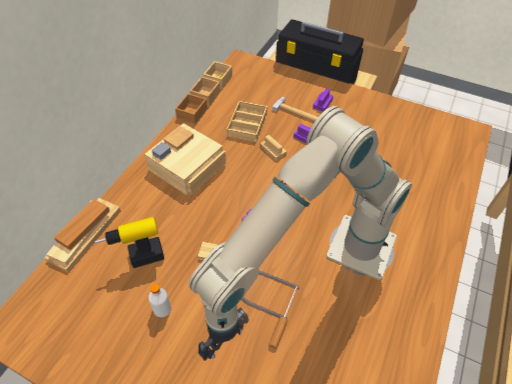

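The top view shows the cabinet at about (243,122), its front towards the robot. The wooden ribbed block is at (315,202) in the top view and (273,148) in the side view. The offcut is at (156,214). I'll enlarge the crops next.

```bash
cat > h.py <<'E'
import numpy as np,cv2
from cell import *
from scipy.spatial.transform import Rotation as R
def ray(n,u,v):
    c=camera_model(n);T=c["T"];d=T[:3,:3]@np.linalg.inv(c["mtx"])@[u,v,1];return T[:3,3],d
def onz(n,u,v,z):
    o,d=ray(n,u,v);return (o+d*(z-o[2])/d[2]).round(1)
def proj(n,p):
    c=camera_model(n);q=c["mtx"]@(np.linalg.inv(c["T"])@np.r_[p,1])[:3];return (q[:2]/q[2]).round(1)
def grab(n,f,x0,y0,w,h,k):
    im=cv2.cvtColor(get_image(n),cv2.COLOR_RGB2BGR);cv2.imwrite(f"pics/{f}_full.png",im)
    cv2.imwrite(f"pics/{f}.png",cv2.resize(im[y0:y0+h,x0:x0+w],None,fx=k,fy=k,interpolation=cv2.INTER_CUBIC))
E
python3 - <<'E'
import cv2,numpy as np
a=cv2.imread("pics/top0.png")[75:225,195:345];b=cv2.imread("pics/side0.png")[115:215,140:300]
a=cv2.resize(a,None,fx=4,fy=4,interpolation=cv2.INTER_CUBIC)
cv2.imwrite("pics/c1.png",a)
cv2.imwrite("pics/c2.png",cv2.resize(b,None,fx=5,fy=5,interpolation=cv2.INTER_CUBIC))
E
```

```text
(no output)
```

View pics/c1.png

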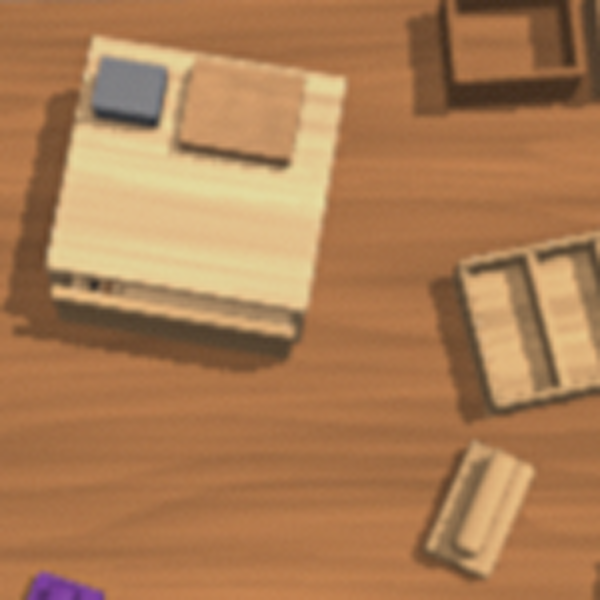

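View pics/c2.png

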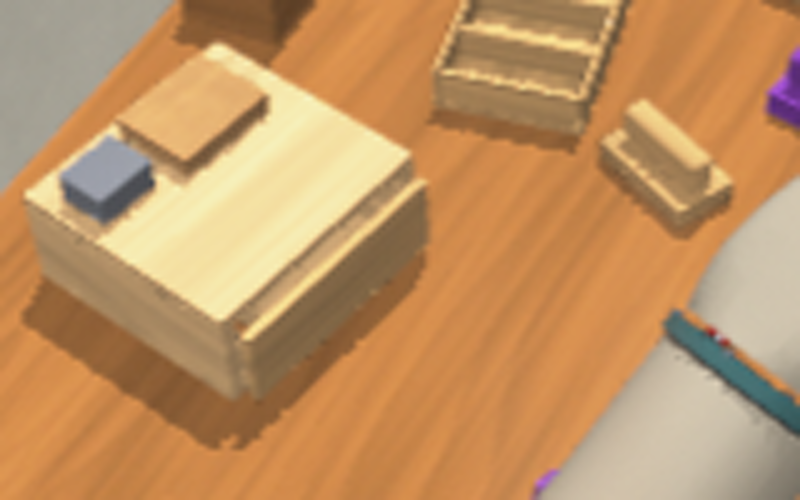

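The crops show the cabinet's top corners (top crop 48,268 / 305,308 / 345,78 / 92,38). Pencils show at the left (+y) end of the gap behind the front. The rib is clear in both views.

Run:
```python
from h import *
t=lambda u,v,z:onz("top",u/4+195,v/4+75,z)
s=lambda u,v,z:onz("side",u/5+140,v/5+115,z)
print("cab top",[t(*p,100) for p in((48,268),(305,308),(345,78),(92,38))])
print("side",[s(*p,100) for p in((222,320),(412,157),(217,45),(25,195))])
print("front top t",[t(*p,86) for p in((52,297),(297,340))],"s",[s(*p,86) for p in((245,340),(428,183))])
print("base top t",[t(*p,24) for p in((478,440),(535,468),(487,572),(427,550))])
print("base top s",[s(*p,24) for p in((600,145),(732,185),(682,218))])
print("rib top t",[t(*p,58) for p in((490,450),(517,460),(477,555),(455,548))])
print("rib top s",[s(*p,58) for p in((640,100),(712,160),(690,175),(625,115))])
```

```text
cab top [array([698.6,  83.5, 100. ]), array([ 658.8, -138.8,  100. ]), array([ 871. , -180.4,  100. ]), array([912.5,  44.5, 100. ])]
side [array([700.3,  85.8, 100. ]), array([ 654.2, -132.9,  100. ]), array([ 868.5, -173.5,  100. ]), array([912.6,  46.4, 100. ])]
front top t [array([676.8,  81.4,  86. ]), array([ 634.2, -131.9,   86. ])] s [array([681.2,  85.7,  86. ]), array([ 635.2, -124.5,   86. ])]
base top t [array([ 556. , -296.1,   24. ]), array([ 529.3, -346.2,   24. ]), array([ 435.9, -298.4,   24. ]), array([ 456.6, -245.9,   24. ])]
base top s [array([ 553.2, -282.7,   24. ]), array([ 431.1, -291.2,   24. ]), array([ 453.5, -236.7,   24. ])]
rib top t [array([ 539.3, -300.4,   58. ]), array([ 529.9, -323.7,   58. ]), array([ 446.3, -284.6,   58. ]), array([ 452.8, -265.7,   58. ])]
rib top s [array([ 532.2, -317.3,   58. ]), array([ 447.1, -279.8,   58. ]), array([ 456.5, -255.4,   58. ]), array([ 536. , -294.8,   58. ])]
```

```bash
cat >> h.py <<'E'
def to(x,y,z,yaw):
    "travel (cm, tool axes) and rotvec (deg, tool axes) from the measured pose to tool-down at yaw (deg)"
    s=read_state();A=R.from_euler("xyz",s["tool_rot"]);B=R.from_euler("xyz",[180,0,yaw],degrees=True)
    print("travel",(A.inv().apply(np.array([x,y,z])-s["eef_pos"])/10).round(2),"ang",np.degrees((A.inv()*B).as_rotvec()).round(1))
def st():
    s=read_state();print(round(s["clock"],2),s["eef_pos"].round(1),np.degrees(s["tool_rot"]).round(1),"F",s["force"].round(1),"w",round(s["width"],1))
E
python3 - <<'E'
import cell
from h import *
print(getattr(cell,"grasp_offset",None),[k for k in dir(cell) if k[0]!="_"])
to(600,-10.5,230,169)
E
```

```text
18.700000000000003 ['MotionError', 'camera_model', 'finish_job', 'get_image', 'grasp_offset', 'read_state']
travel [-56.51 -44.74   0.13] ang [-0.1 -0.  -9.7]
```

```bash
python3 -m jog '{"angular":[[0,0,-9.7],[0,0,-9.7],[0,0,-9.7],[0,0,-9.7],[0,0,-9.7]],"travel":[[-56.5,-44.7,0],[-56.5,-44.7,0],[-56.5,-44.7,0],[-56.5,-44.7,0],[-56.5,-44.7,0]],"fingers":[1,1,1,1,1]}'; python3 -c "
from h import *
st();to(600,-10.5,230,169)"
```

```text
clock: 0.72
eef_pos: [391.0, 338.3, 231.2]
tool_rot: [-3.141, -0.0, 2.95]
force: [0.8, 0.1, 0.2]
width: 0.2
0.72 [391.  338.3 231.2] [-180.   -0.  169.] F [0.8 0.1 0.2] w 0.2
travel [-27.15 -30.27   0.12] ang [-0. -0.  0.]
```

```bash
python3 -m jog '{"angular":[[0,0,0],[0,0,0],[0,0,0],[0,0,0],[0,0,0]],"travel":[[-27,-30,0],[-27,-30,0],[-27,-30,0],[-27,-30,0],[-27,-30,0]],"fingers":[1,1,1,1,1]}' >/dev/null;  python3 -c "
from h import *
st();to(608,-12,230,169)"
```

```text
1.35 [552.   70.7 231.1] [180.  -0. 169.] F [0.7 0.7 0.5] w -0.0
travel [-7.07 -7.05  0.11] ang [ 0. -0.  0.]
```

```bash
python3 -m jog '{"angular":[[0,0,0],[0,0,0],[0,0,0],[0,0,0],[0,0,0]],"travel":[[-6.5,-6.5,0],[-6.5,-6.5,6],[-6.5,-6.5,12],[-6.5,-6.5,18],[-6.5,-6.5,18]],"fingers":[1,1,1,1,1]}' >/dev/null;  python3 -c "
from h import *
st();to(608,-12,50,169)"
```

```text
1.98 [597.6  -3.9  45.9] [-179.8   -0.7  169. ] F [-0.4  0.1  0.4] w -0.2
travel [-1.17 -0.6  -0.42] ang [-0.2 -0.7  0. ]
```

```bash
python3 -m jog '{"angular":[[0,0,0],[0,0,0],[0,0,0],[0,0,0]],"travel":[[-2,-0.6,0],[-4,-0.6,0],[-4.5,-0.6,0],[-4.5,-0.6,0]],"fingers":[1,1,1,1]}';  for i in 1 2; do python3 -m jog '{"angular":[[0,0,0],[0,0,0]],"travel":[[-0.25,0,0],[-0.5,0,0]],"fingers":[1,1]}'; done
```

```text
clock: 2.48
eef_pos: [646.5, -17.9, 53.2]
tool_rot: [3.141, 0.002, 2.95]
force: [0.1, 0.3, 0.4]
width: 0.1
clock: 2.72
eef_pos: [648.1, -18.4, 51.4]
tool_rot: [-3.141, -0.005, 2.951]
force: [-6.9, 2.1, 5.6]
width: -0.2
clock: 2.98
eef_pos: [651.7, -19.1, 50.9]
tool_rot: [-3.141, -0.008, 2.951]
force: [-7.8, 1.7, 5.9]
width: -0.3
```

```bash
python3 -m jog '{"angular":[[0,0,0],[0,0,0],[0,0,0]],"travel":[[-0.2,0,0],[-0.4,0,0],[-0.4,0,0]],"fingers":[1,1,1]}'
```

```text
clock: 3.35
eef_pos: [656.0, -19.9, 50.9]
tool_rot: [-3.141, -0.007, 2.951]
force: [-7.8, 2.1, 5.2]
width: 0.2
```

```bash
python3 -m jog '{"angular":[[0,0,0],[0,0,0],[0,0,0],[0,0,0],[0,0,0]],"travel":[[5,0,0],[10,0,0],[15,0,0],[18,0,0],[18,0,-15]],"fingers":[1,1,1,1,1]}';  python3 -m jog '{"angular":[[0,0,0],[0,0,0],[0,0,0],[0,0,0],[0,0,0]],"travel":[[0,0,-6],[0,0,-12],[0,6,-12],[0,12,-12],[0,18,-12]],"fingers":[0,0,0,0,0]}'; python3 -c "
from h import *
grab('top','t1',185,70,200,150,4)"
```

```text
clock: 3.98
eef_pos: [477.0, 13.9, 110.8]
tool_rot: [-3.139, -0.012, 2.952]
force: [1.6, 0.1, 1.1]
width: 0.0
clock: 4.6
eef_pos: [517.7, 191.9, 234.5]
tool_rot: [3.141, 0.002, 2.95]
force: [0.3, -0.7, -0.1]
width: 85.3
```

View pics/t1.png

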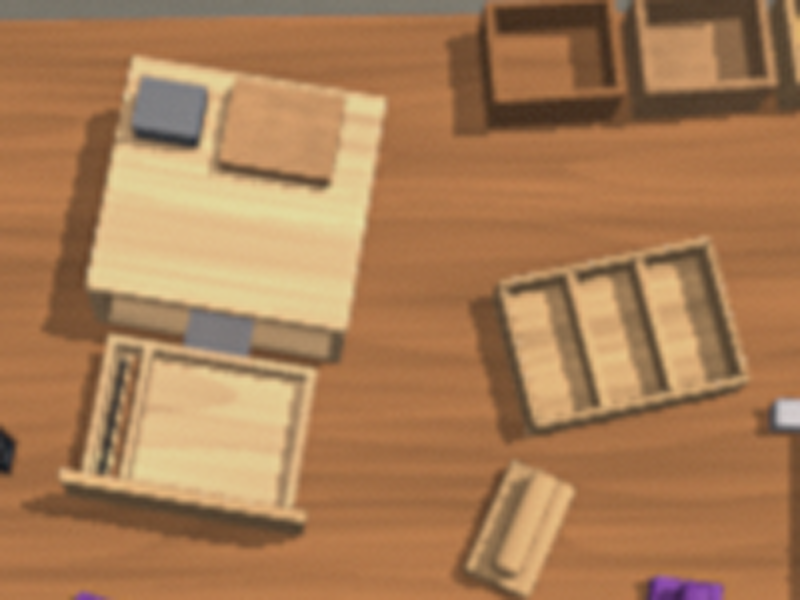

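The tray is fully open. In the top crop the larger bay's back rim runs from about (152,350) to (302,376), and the sander has not moved.

Run:
```python
from h import *
t=lambda u,v,z:onz("top",u/4+185,v/4+70,z)
a,b=t(152,352,44),t(302,377,44); print(a,b,np.linalg.norm(a-b))
yw=np.radians(-11); X=np.array([np.cos(yw),np.sin(yw)]);Y=np.array([-X[1],X[0]])
print("from rim",(a+b)[:2]/2-65*X)
f=[t(63,473,86),t(303,517,86)];print("front top edge",f, np.degrees(np.arctan2(*( (f[0]-f[1])[[0,1]]))))
for d in(-14,-17,-20): print("from cab",np.array([677.5,-25])-94*X+d*Y)
c=[t(510,462,24),t(574,489,24),t(530,592,24),t(467,568,24)];print(c,np.mean(c,0))
r=[t(530,472,58),t(560,483,58),t(515,578,58),t(495,570,58)];print(r,np.mean(r,0))
to(493,-291,150,155)
```

```text
[656.5  31.7  44. ] [ 631.  -102.5   44. ] 136.60120790095525
from rim [579.94423308 -22.9974153 ]
front top edge [array([537.7, 106.1,  86. ]), array([495.6, -99. ,  86. ])] 11.599736305848564
from cab [582.55571882 -20.806735  ]
from cab [581.98329183 -23.75161655]
from cab [581.41086485 -26.6964981 ]
[array([ 554.2, -288.8,   24. ]), array([ 528.4, -345.2,   24. ]), array([ 435.9, -301. ,   24. ]), array([ 458.4, -246. ,   24. ])] [ 494.225 -295.25    24.   ]
[array([ 537.5, -300.4,   58. ]), array([ 527.2, -326.2,   58. ]), array([ 443.7, -282.7,   58. ]), array([ 451.1, -265.6,   58. ])] [ 489.875 -293.725   58.   ]
travel [ -6.42 -49.16   7.97] ang [ 0.6  0.1 14.6]
```

```bash
for i in 1; do python3 -m jog '{"angular":[[0,0,14.5],[0,0,14.5],[0,0,14.5],[0,0,14.5],[0,0,14.5]],"travel":[[-6.4,-49.1,8],[-6.4,-49.1,8],[-6.4,-49.1,8],[-6.4,-49.1,8],[-6.4,-49.1,8]],"fingers":[0,0,0,0,0]}'; done; python3 -c "
from h import *
st();to(492,-291,130,155)"
```

```text
clock: 5.28
eef_pos: [498.0, -119.8, 183.9]
tool_rot: [3.141, 0.001, 2.698]
force: [-0.0, -0.0, 0.5]
width: 85.5
5.28 [ 498.  -119.8  183.9] [1.800e+02 1.000e-01 1.546e+02] F [-0.  -0.   0.5] w 85.5
travel [ -6.8  -15.72   5.4 ] ang [ 0.   0.1 -0.4]
```

```bash
python3 -m jog '{"angular":[[0,0,0],[0,0,0],[0,0,0],[0,0,0],[0,0,0]],"travel":[[-6.5,-15.2,5.4],[-6.5,-15.2,5.4],[-6.5,-15.2,5.4],[-6.5,-15.2,5.4],[-6.5,-15.2,5.4]],"fingers":[0,0,0,0,0]}'; python3 -c "
from h import *
st();to(492,-291,30,155)
grab('side','s2',210,90,130,110,5)"
```

```text
clock: 5.9
eef_pos: [491.3, -282.4, 129.9]
tool_rot: [3.141, -0.0, 2.697]
force: [0.3, -0.7, -0.3]
width: 85.3
5.9 [ 491.3 -282.4  129.9] [180.   -0.  154.5] F [ 0.3 -0.7 -0.3] w 85.3
travel [-0.44 -0.76  9.99] ang [ 0.  -0.  -0.5]
```

View pics/s2.png

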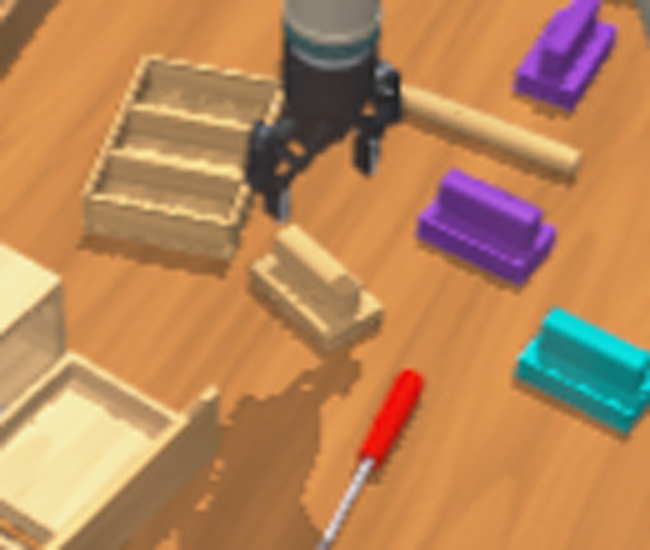

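The side view shows the open fingers straddling the rib line, with tips at about (280,215) and (368,170) in the crop. Nothing is in the way.

```bash
python3 -m jog '{"angular":[[0,0,0],[0,0,0],[0,0,0],[0,0,0],[0,0,0]],"travel":[[-0.4,-0.8,0],[-0.4,-0.8,4],[-0.4,-0.8,7],[-0.4,-0.8,9.7],[-0.4,-0.8,10]],"fingers":[0,0,0,0,0]}'; python3 -c "
from h import *
st();to(492,-291,30,155)"
python3 -m jog '{"angular":[[0,0,0],[0,0,0],[0,0,0],[0,0,0],[0,0,0]],"travel":[[0,0,0],[0,0,0],[0,0,0],[0,0,0],[0,0,0]],"fingers":[1,1,1,1,1]}'
```

```text
clock: 6.58
eef_pos: [490.8, -290.9, 28.7]
tool_rot: [3.141, -0.003, 2.698]
force: [-0.3, 0.3, 1.4]
width: 85.1
6.58 [ 490.8 -290.9   28.7] [180.   -0.2 154.6] F [-0.3  0.3  1.4] w 85.1
travel [-0.11  0.04 -0.13] ang [ 0.  -0.2 -0.4]
clock: 7.2
eef_pos: [492.2, -292.4, 31.0]
tool_rot: [-3.141, 0.002, 2.697]
force: [-0.9, 0.9, 7.1]
width: 24.8
```

```bash
python3 -m jog '{"angular":[[0,0,0],[0,0,0],[0,0,0],[0,0,0],[0,0,0]],"travel":[[0,0,-2],[0,0,-5],[0,0,-9],[0,0,-13],[0,0,-13]],"fingers":[1,1,1,1,1]}'; python3 -c "
from h import *
grab('side','s3',210,70,130,120,5)
to(581,-23.5,150,169)"
```

```text
clock: 7.82
eef_pos: [493.2, -293.0, 162.9]
tool_rot: [-3.141, 0.006, 2.697]
force: [1.4, 0.0, -1.9]
width: 24.9
travel [ 3.52 28.09  1.09] ang [ -0.    0.1 -14.5]
```

View pics/s3.png

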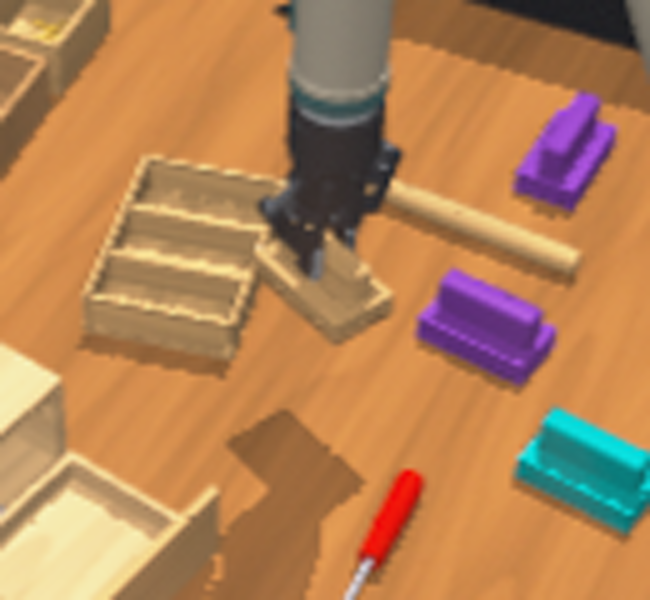

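The block is held level by the rib, clear of the bench.

```bash
python3 -m jog '{"angular":[[0,0,-14.5],[0,0,-14.5],[0,0,-14.5],[0,0,-14.5],[0,0,-14.5]],"travel":[[0.7,5.6,0],[1.4,11.2,0],[2.1,16.8,0],[2.8,22.4,0],[3.5,28,0]],"fingers":[1,1,1,1,1]}'; python3 -m jog '{"angular":[[0,0,0],[0,0,0]],"travel":[[0,0,0],[0,0,0]],"fingers":[1,1]}';python3 -c "
from h import *
o=onz('side',210+255/5,70+255/5,158);p=onz('side',210+392/5,70+293/5,158);print('diag mid at lift',(o+p)/2)
grab('top','t4',190,120,150,110,5)
st();to(581,-23.5,100,169)"
```

```text
clock: 8.5
eef_pos: [579.3, -22.4, 158.0]
tool_rot: [-3.141, -0.003, 2.95]
force: [1.3, -0.8, -0.8]
width: 25.1
clock: 8.75
eef_pos: [578.9, -24.4, 158.3]
tool_rot: [-3.14, -0.003, 2.951]
force: [0.3, -1.1, -2.3]
width: 24.6
diag mid at lift [ 493.6 -290.1  158. ]
8.8 [579.  -25.6 158.6] [-179.9   -0.2  168.9] F [-0.2 -0.5 -2.1] w 25.1
travel [-0.18  0.25  5.86] ang [-0.1 -0.2 -0.1]
```

View pics/t4.png

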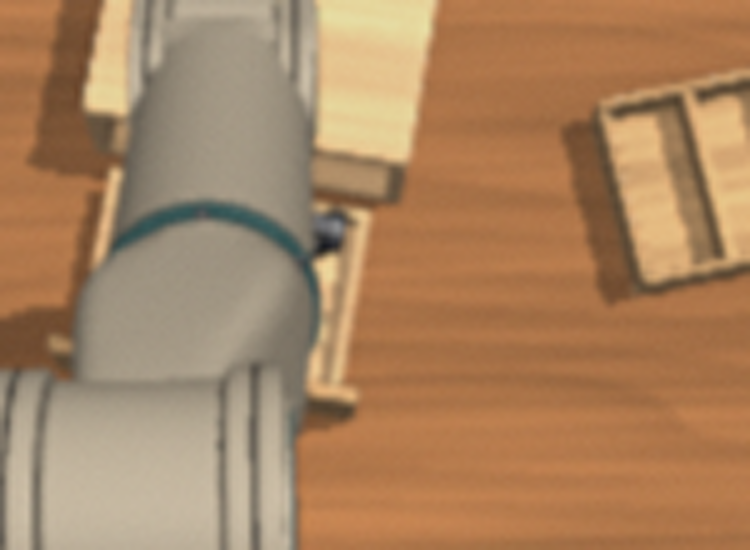

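The arm hides the block in the top view. The lift measurement puts the block's middle within about 3 mm of the TCP, so I'll lower it and watch the force.

```bash
python3 -m jog '{"angular":[[0,0,0],[0,0,0],[0,0,0],[0,0,0],[0,0,0]],"travel":[[-0.2,0.2,2],[-0.2,0.2,5],[-0.2,0.2,8],[-0.2,0.2,9.5],[-0.2,0.2,9.5]],"fingers":[1,1,1,1,1]}'; python3 -m jog '{"angular":[[0,0,0],[0,0,0],[0,0,0]],"travel":[[0,0,0.3],[0,0,0.6],[0,0,0.6]],"fingers":[1,1,1]}';python3 -c "
from h import *
grab('side','s5',140,115,130,100,5)
st();to(581,-23.5,50,169)"
```

```text
clock: 9.43
eef_pos: [581.6, -23.7, 64.0]
tool_rot: [-3.141, -0.002, 2.948]
force: [0.6, -1.1, -0.6]
width: 25.0
clock: 9.8
eef_pos: [582.8, -22.5, 59.3]
tool_rot: [3.141, 0.001, 2.95]
force: [0.3, 0.7, -0.8]
width: 25.0
9.85 [582.8 -22.4  59.3] [180.   0. 169.] F [-0.8  0.  -1.9] w 25.1
travel [ 0.16 -0.14  0.93] ang [0. 0. 0.]
```

View pics/s5.png

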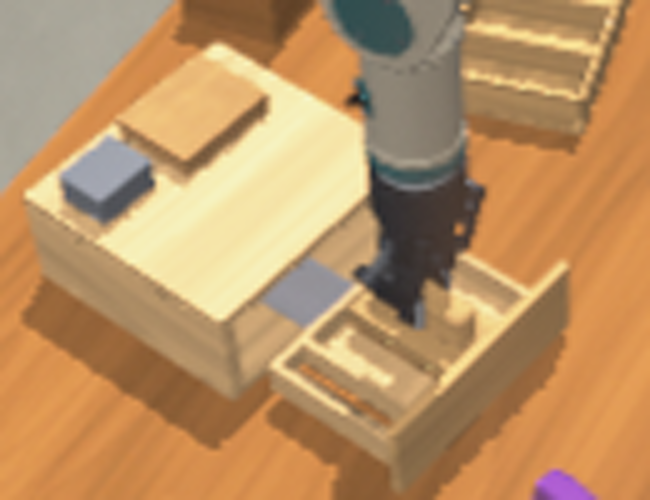

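The side view shows the block inside the larger bay, aligned and just above the floor (rib at about (440,310) in the crop).

```bash
for i in 1 2; do python3 -m jog '{"angular":[[0,0,0],[0,0,0]],"travel":[[0,0,0.2],[0,0,0.4]],"fingers":[1,1]}'; done
```

```text
clock: 10.1
eef_pos: [582.7, -22.5, 54.9]
tool_rot: [3.142, 0.0, 2.95]
force: [-0.0, 0.9, -1.8]
width: 25.2
clock: 10.35
eef_pos: [582.6, -22.5, 50.9]
tool_rot: [-3.142, -0.0, 2.95]
force: [-4.5, -0.2, 17.8]
width: 25.6
```

```bash
python3 -m jog '{"angular":[[0,0,0],[0,0,0],[0,0,0],[0,0,0],[0,0,0]],"travel":[[0,0,-0.1],[0,0,-0.1],[0,0,-0.1],[0,0,-0.1],[0,0,-0.1]],"fingers":[0.4,0.4,0.4,0.4,0.4]}'; python3 -m jog '{"angular":[[0,0,0],[0,0,0],[0,0,0],[0,0,0],[0,0,0]],"travel":[[0,0,0],[0,0,-3],[0,0,-8],[0,0,-14],[0,0,-14]],"fingers":[0.4,0.4,0.4,0.4,0.4]}'; python3 -m jog '{"angular":[[0,0,0],[0,0,0],[0,0,0],[0,0,0],[0,0,0]],"travel":[[6,0,0],[12,0,0],[14,0,0],[14,0,0],[14,0,0]],"fingers":[1,1,1,1,1]}';python3 -c "
from h import *
grab('side','s6',140,115,130,100,5)
st();to(480,-3,50,169)"
```

```text
clock: 10.98
eef_pos: [582.6, -22.5, 51.9]
tool_rot: [3.142, -0.0, 2.95]
force: [-0.3, 0.3, -0.8]
width: 51.3
clock: 11.6
eef_pos: [586.1, -22.7, 196.9]
tool_rot: [3.14, 0.01, 2.95]
force: [0.0, 0.1, -0.3]
width: 51.1
clock: 12.22
eef_pos: [446.7, 4.0, 191.9]
tool_rot: [3.141, 0.001, 2.95]
force: [0.2, -0.5, -0.2]
width: 0.6
12.28 [446.8   3.9 191.8] [1.80e+02 1.00e-01 1.69e+02] F [ 0.7  1.  -0.2] w 0.4
travel [-3.37 -0.05 14.19] ang [0.  0.1 0. ]
```

View pics/s6.png

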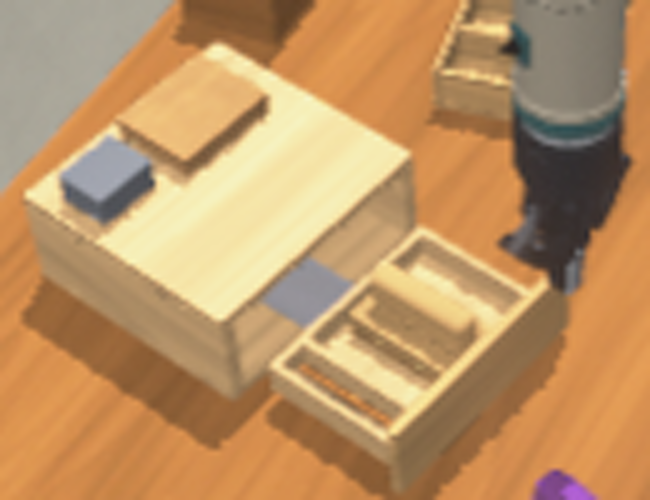

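The block sits flat in the larger bay with the gripper clear. Next I'll lower the closed fingers in front of the tray and press it in.

```bash
python3 -m jog '{"angular":[[0,0,0],[0,0,0],[0,0,0],[0,0,0],[0,0,0]],"travel":[[0,1,5],[0,1,10],[0,1,14.2],[-1,1,14.2],[-2,1,14.2]],"fingers":[1,1,1,1,1]}';python3 -m jog '{"angular":[[0,0,0],[0,0,0],[0,0,0],[0,0,0],[0,0,0]],"travel":[[-1.5,0,0],[-3,0,0],[-4.5,0,0],[-6,0,0],[-7.5,0,0]],"fingers":[1,1,1,1,1]}';python3 -m jog '{"angular":[[0,0,0],[0,0,0],[0,0,0],[0,0,0],[0,0,0]],"travel":[[-1.5,0,0],[-3,0,0],[-4.5,0,0],[-6,0,0],[-7.5,0,0]],"fingers":[1,1,1,1,1]}'; python3 -c "
from h import *
st();to(655.5,-19.8,50,169)"
```

```text
clock: 12.9
eef_pos: [469.1, 9.8, 50.7]
tool_rot: [3.141, 0.002, 2.95]
force: [-0.2, 0.6, 1.2]
width: 0.3
clock: 13.52
eef_pos: [538.8, -3.7, 52.1]
tool_rot: [3.142, -0.004, 2.95]
force: [-7.5, 1.6, 3.1]
width: 0.2
clock: 14.15
eef_pos: [611.1, -17.7, 52.2]
tool_rot: [-3.141, -0.007, 2.95]
force: [-10.7, 2.1, 5.7]
width: 0.5
14.15 [611.1 -17.7  52.2] [-180.    -0.4  169. ] F [-10.7   2.1   5.7] w 0.5
travel [-4.4   0.64  0.19] ang [-0.  -0.4  0. ]
```

```bash
python3 -m jog '{"angular":[[0,0,0],[0,0,0],[0,0,0],[0,0,0],[0,0,0]],"travel":[[-1,0,0],[-2,0,0],[-3,0,0],[-3.6,0,0],[-3.6,0,0]],"fingers":[1,1,1,1,1]}';python3 -m jog '{"angular":[[0,0,0],[0,0,0],[0,0,0]],"travel":[[-0.2,0,0],[-0.4,0,0],[-0.4,0,0]],"fingers":[1,1,1]}'
```

```text
clock: 14.78
eef_pos: [647.5, -24.8, 52.2]
tool_rot: [3.141, -0.004, 2.95]
force: [-7.5, 0.5, 2.1]
width: -0.1
clock: 15.15
eef_pos: [651.2, -25.5, 52.2]
tool_rot: [3.141, -0.005, 2.95]
force: [-7.5, 1.3, 3.4]
width: -0.0
```

```bash
python3 -m jog '{"angular":[[0,0,0],[0,0,0],[0,0,0]],"travel":[[-0.2,0,0],[-0.35,0,0],[-0.35,0,0]],"fingers":[1,1,1]}'; python3 -m jog '{"angular":[[0,0,0],[0,0,0],[0,0,0],[0,0,0],[0,0,0]],"travel":[[0.5,0,0],[1,0,0],[2,0,0],[5,0,0],[8,0,0]],"fingers":[1,1,1,1,1]}'; python3 -m jog '{"angular":[[0,0,0],[0,0,0],[0,0,0],[0,0,0],[0,0,0]],"travel":[[6,0,0],[10,0,0],[10,0,-6],[10,0,-12],[10,0,-12]],"fingers":[1,1,1,1,1]}'
python3 -c "
from h import *
grab('side','s7',140,115,130,100,5);st()"
```

```text
clock: 15.52
eef_pos: [654.1, -26.0, 52.2]
tool_rot: [3.141, -0.005, 2.95]
force: [-8.7, 2.6, 3.4]
width: -0.1
clock: 16.15
eef_pos: [579.8, -11.8, 52.0]
tool_rot: [3.141, 0.006, 2.949]
force: [0.5, -0.1, -0.3]
width: -0.4
clock: 16.77
eef_pos: [485.2, 7.4, 176.1]
tool_rot: [3.138, 0.015, 2.949]
force: [-0.1, -0.5, -0.3]
width: 0.1
16.82 [483.3   7.4 173.8] [179.9   0.6 169. ] F [-0.2 -0.3 -0.2] w -0.2
```

View pics/s7.png

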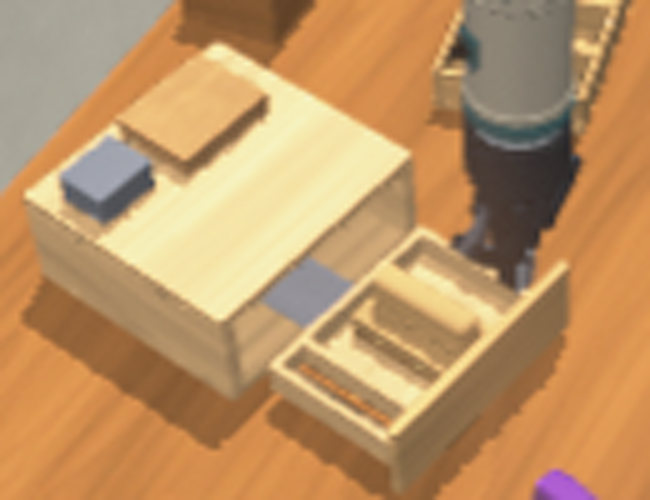

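The tray came out again: the press stopped short of the latch. The block is still flat in the bay. I'll press again, further in, until the force rises at the stop.

```bash
python3 -m jog '{"angular":[[0,0,0],[0,0,0],[0,0,0],[0,0,0],[0,0,0]],"travel":[[2,0.5,0],[2,0.5,5],[2,0.5,10],[2,0.5,12.2],[0,0.5,12.2]],"fingers":[1,1,1,1,1]}';python3 -m jog '{"angular":[[0,0,0],[0,0,0],[0,0,0],[0,0,0],[0,0,0]],"travel":[[-1.5,0,0],[-3,0,0],[-4.5,0,0],[-6,0,0],[-7.5,0,0]],"fingers":[1,1,1,1,1]}';python3 -m jog '{"angular":[[0,0,0],[0,0,0],[0,0,0],[0,0,0],[0,0,0]],"travel":[[-1.5,0,0],[-3,0,0],[-4.5,0,0],[-6,0,0],[-7.5,0,0]],"fingers":[1,1,1,1,1]}'; python3 -c "
from h import *
st();to(655.5,-21,50,169)"
```

```text
clock: 17.45
eef_pos: [478.1, 12.4, 45.5]
tool_rot: [-3.14, -0.007, 2.951]
force: [1.1, -0.2, -0.2]
width: 0.1
clock: 18.08
eef_pos: [550.7, -1.4, 47.2]
tool_rot: [-3.141, -0.008, 2.95]
force: [-7.9, 2.4, 7.2]
width: -0.1
clock: 18.7
eef_pos: [623.3, -15.4, 47.3]
tool_rot: [-3.141, -0.011, 2.95]
force: [-11.5, 1.6, 11.6]
width: 0.1
18.7 [623.3 -15.4  47.3] [-179.9   -0.6  169. ] F [-11.5   1.6  11.6] w 0.1
travel [-3.26  0.06 -0.31] ang [-0.1 -0.6  0. ]
```

```bash
python3 -m jog '{"angular":[[0,0,0],[0,0,0],[0,0,0],[0,0,0],[0,0,0]],"travel":[[-1,0,-0.1],[-2,0,-0.1],[-3,0,-0.1],[-3.4,0,-0.1],[-3.4,0,-0.1]],"fingers":[1,1,1,1,1]}';for i in 1 2; do python3 -m jog '{"angular":[[0,0,0],[0,0,0]],"travel":[[-0.1,0,0],[-0.2,0,0]],"fingers":[1,1]}'; done
```

```text
clock: 19.32
eef_pos: [656.5, -21.8, 47.3]
tool_rot: [-3.141, -0.011, 2.95]
force: [-9.3, 2.1, 5.2]
width: 0.1
clock: 19.58
eef_pos: [656.4, -21.9, 47.3]
tool_rot: [-3.14, -0.015, 2.95]
force: [-15.4, 3.1, 10.1]
width: 0.2
clock: 19.82
eef_pos: [656.4, -21.8, 47.4]
tool_rot: [-3.14, -0.019, 2.951]
force: [-19.4, 3.3, 14.8]
width: 0.2
```

The force rose to 19 N with no further travel, so the tray is at the hard stop. I'll back off and check.

```bash
python3 -m jog '{"angular":[[0,0,0],[0,0,0],[0,0,0],[0,0,0],[0,0,0]],"travel":[[0.5,0,0],[1,0,0],[2,0,0],[5,0,0],[8,0,0]],"fingers":[1,1,1,1,1]}'; python3 -m jog '{"angular":[[0,0,0],[0,0,0],[0,0,0],[0,0,0],[0,0,0]],"travel":[[6,0,0],[10,0,0],[10,0,-6],[10,0,-12],[10,0,-12]],"fingers":[1,1,1,1,1]}'; python3 -m jog '{"angular":[[0,0,0],[0,0,0],[0,0,0],[0,0,0],[0,0,0]],"travel":[[0,0,0],[0,0,0],[0,0,0],[0,0,0],[0,0,0]],"fingers":[1,1,1,1,1]}'
python3 -c "
from h import *
grab('side','s8',140,115,130,100,5);st()"
```

```text
clock: 20.45
eef_pos: [586.9, -8.3, 48.8]
tool_rot: [3.141, 0.002, 2.95]
force: [0.7, 0.5, -0.0]
width: 0.2
clock: 21.08
eef_pos: [492.8, 10.9, 173.3]
tool_rot: [3.139, 0.011, 2.95]
force: [0.9, -0.5, -0.0]
width: -0.1
clock: 21.7
eef_pos: [488.6, 10.9, 168.6]
tool_rot: [-3.141, -0.001, 2.95]
force: [-0.8, 0.4, 0.1]
width: 0.1
21.75 [488.7  10.9 168.7] [-180.   -0.  169.] F [ 0.6 -0.   0.5] w -0.2
```

View pics/s8.png

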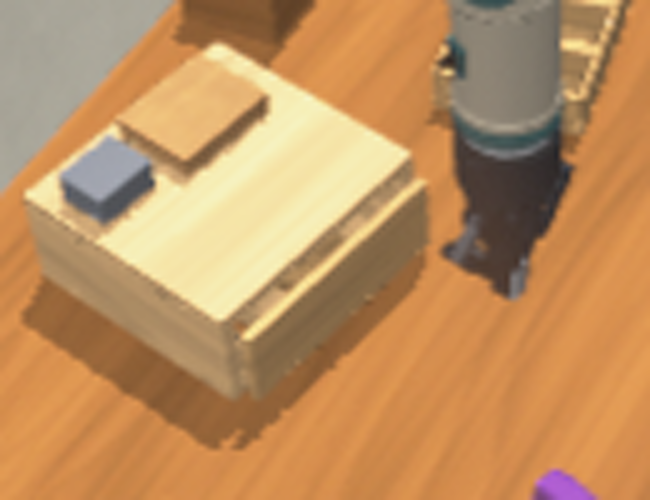

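The tray is shut with its front exactly where it was at the start (top edge 245,340 to 428,183). It has stayed there for over a second, and the robot is clear.

```bash
python3 -c "
from cell import *
print(finish_job())"
```

```text
the job is handed in; nothing more can be done
None
```

The sanding block is in the tray's larger bay, the tray is shut and latched, and the job is handed in at about 22 s of the 72 s allowed.

- **Opening:** I pressed the tray front about 8 mm in, and it sprang fully open.
- **Placing:** I gripped the block by its rib and lowered it until the floor took its weight (about 18 N). Then I released it. The picture showed it flat in the larger bay and clear of the gripper.
- **Closing:** The first closing press stopped slightly short, and the tray slid back out. The block still lay flat in the bay. I pressed again to the hard stop, where the force rose to 19 N with no further travel, and backed away.

**Last checks:** More than a second after I let go, the tray front was in the same place as in the starting picture. The robot was clear of everything, with force readings near zero.

**Not checked directly:**
- The block can't be seen with the tray shut. I last saw it flat in the bay just before the final press.
- I didn't measure the other things on the bench again. The arm met no unexpected contact.

I viewed 11 pictures, one over the budget.

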